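Weigh a parcel and confirm it on the membrane keypad

TASK

At the parcel counter, take the small blocky carton, the tallest of the three on the rubber mat, and set it down upright in the middle of the scale's metal plate. Then, with the carton left standing there, press the long bar key on the scale's keypad with the fingertips, firmly enough that it registers but without crushing it, and leave the square keys alone.

Things in the scene. Friction and masses are not known exactly. Their poses are not given: they have to be found in the camera images.
- carton: The parcel to weigh: a brown cardboard carton, 80 mm long (its x axis), 50 mm wide (its y axis, the sides to grip) and 60 mm high (z), 0.15 to 0.3 kg. Its origin is the centre of its underside; at the start it stands on a black rubber mat whose top is 4 mm above the table. Two other brown cartons lie on the mat, not to be taken: one flat (110 x 75 x 22 mm), one long and slim (120 x 34 x 34 mm).
- plate (a point): Centre of the top face of the scale's aluminium weighing plate, 58 mm above the table. The plate is 200 mm along its x axis and 240 mm along its y axis, level and rigid. The scale is fixed to the table, its x axis pointing from the keypad to the plate; the black keypad panel lies along the -x side of the plate, its face 51 mm above the table. A dark green display strip lies on the panel between keys and plate.
- bar_key: The key to press: the single long grey bar key at the -y end of the keypad, 60 mm along its y axis, 28 mm along x, pressed straight down. Its origin is the centre of its underside, its top face lies 4 mm above that (54 mm above the table). It is a membrane key that gives at most 2 mm: it starts to give at 2 N, registers at 4 N kept up for 0.2 s and is bottomed at 7 N; above 40 N it would be crushed. It springs back. Its axes are parallel to the plate's.
- square_keys: The other keys, not to be pressed: three grey square keys, 22 mm each, in one row along the y axis at 45 mm spacing, in line with the bar key. Origin: under the middle one. Their tops are 3 mm above the origin. From the end of the bar key to the edge of the nearest square key is 59 mm.
Not all that is in view belongs to the job. Leave any pink or purple look-alike of the carton alone.

How it is judged:
By the outcome, as a careful person would: the job done as asked, in the order asked, and still so for the second after the job is handed in, with the robot touching nothing.
It also fails if it takes over 45 s, if anything falls off the work surface, if the arm or the gripper's body presses on something with over 40 N, if the wrist force passes 120 N, or if a joint passes its speed limit or range.

ROBOT

A 6-joint arm with a two-finger parallel gripper is mounted at the origin on the work surface. World frame = base frame: x ahead of the robot, y to its left, z up, the work surface at z = 0. Lengths are in m, angles in rad, forces in N, time in s.
With the tool pointing down it reaches from about 0.25 to 0.775 m from the base axis. Payload 4 kg.
Tool frame: the origin (TCP) lies where the fingers leave the gripper's body, on its centre line; the fingertips stand 73 mm ahead of it and the grasp point (between the pads) lies 54 mm ahead of it; z points along the fingers, y is the line along which they close (so a half turn about z gives the same grasp; the last joint's range is limited). The gripper opens to 85 mm and grips with 20 to 120 N. Pads are 22 mm wide; open, the fingers measure 114 mm over their backs; the gripper's body (76 mm by 85 mm) begins 54 mm behind the grasp point. The pads swing forward as they close: fully open they stand 13 mm farther back than shut.
Start: joints at [1.184, 0.087, 1.371, -0, 1.684, -0.103], TCP at [0.154, 0.528, 0.304] pointing down, gripper open.
Joint ranges: [-3.1, 3.1], [-0.76, 2.03], [0.27, 2.55], [-1.08, 4.22], [0.17, 2.65], [-2.57, 2.57]. Speed limits (rad/s): [2.79, 2.79, 3.14, 3.14, 3.14, 3.14].

INTERFACE

Orientations are given as a 3x3 rotation matrix whose columns are the frame's x, y, z axes.
In Python, from rig import * gives the robot as it stands.
- The arm moves only by the tool drive_tool, never from a script. Its argument "motion" is a list of rows, each a list of 3 entries, a list of its own where there are three numbers: the turn, a rotation vector about the tool's x, y, z as a fraction of full scale, then the shift along the tool's x, y, z as a fraction of full scale, then the opening in per cent of the stroke, from 0 (shut) to 100 (fully open). In form: [[[ax, ay, az], [x, y, z], grip], ...]. A call has exactly 5 rows; each row shifts and turns the commanded pose from where the row before left it, along the tool's axes as they then stand; what a row does not reach is not made up. Full scale, the value 1, is 3 cm for a shift and 4 degrees for a turn. A row lasts 1/10 s, in which the tool goes at most 50 mm and 8.59 degrees, less where a joint would pass 70% of its speed; a pose out of reach is approached as far as the arm can. A call with a number of a shift or a turn outside -1 to 1 is refused whole. A call with a gripper value outside its range is refused whole. The fingers move at their own pace and stop on an object; the grip force is fixed at half the most. Time passes only in rows, so rows that do not move let the fingers close, or fill a call up. It gives the time, the measured TCP pose, the force, the opening and the grip force at its end, in the units of the state.
- get_state(): the state, without advancing time (a new reading comes with each control period).
- snapshot(name): name is "scene" or "top" or "wrist"; returns (picture, depth): 480x640x3 uint8, red, green, blue; 480x640 float32, m along the optical axis (not along the pixel's ray), 0 where there is no reading.
- calibration(name): a dict with "fov_y" (degrees; the focal length in pixels is half the picture's height over the tangent of half this angle, whatever the lens; pixels are square), "cx", "cy" (the principal point, pixels), "k1" (the pictures are not rectified: a ray, as slopes to the right and down, at radius r is drawn at 1 + k1 r^2 times it, then the intrinsics apply), "origin" and "orientation" of the camera in the world; the wrist camera has in their place "tool_from_camera" (4x4, takes a point from camera to tool coordinates, whose origin is the TCP and whose axes are the flange's). Camera axes: x right, y down, z forward; pixel columns grow to the right and rows downward; lengths in m; the calibration is good to about 2 mm. A picture is of the moment at which its call begins: read the wrist's pose just before it. calibration takes no time and is no camera call.
- job_done(): hands the job in; it is judged then, once.
Trained networks look in the newest picture that a camera, given by its name, has taken for a name from the list of things; names that differ only in an ending like _2 or _b are one class to them, and where a whole thing is asked for, a point or a joint stands for the part that bears it (a point fixed in the world has none). Each returns a list of dicts, best first, with "p" (0 to 1); they miss things now and then, are a little off and sometimes report something else, mostly with a low value. They report only what shows in the picture. A call takes as long as a camera call. They do not tell look-alikes from the thing itself.
- look_for(name, camera): "xy" ([column, row] in pixels, amid what is visible of it).
- trace(name, camera): "pixels" (480x640 bool, what is visible of it) and "xy" ([column, row] in pixels, amid what is visible of it).
- spot_point(name, camera): "xy" ([column, row] in pixels: a listed point, or the origin of a listed thing).
The state is a dict: "t": time; "joint_pos": joint angles; "joint_velocities": joint speeds; "effort": joint torques, N m; "ee_pos": TCP position; "tool_rot": TCP orientation; "contact_force": force on the tool from outside, world axes, zero at the start; "torque": the same for the moment, N m; "finger_gap": opening from 0.0 (shut) to 1.0 (fully open); "finger_force": force on a finger pad.
Only numpy, scipy, OpenCV 4.12 (cv2) and the standard library are available. Lean on these libraries where they do the work, as an engineer would, in place of code of your own. Each camera call takes 0.05 s, during which the arm holds its last target. There are 200 camera calls.

## Working session

There is one attempt and no reset: what is moved stays moved. The work goes in short steps, Python scripts to look and compute and a tool call to move; the robot and the scene stay as the last step left them, time stands still between calls to the robot, and variables do not carry over. Pictures are saved under pics/ and viewed, at most 10 in all, crops included, and the job is handed in when it is done.

Besides the shell and the picture viewer there is one more tool, called as name(argument=value, ...), one argument or row to a line, values as JSON. drive_tool: Moves the arm, as the interface text tells. Its arguments: {"type":"object","properties":{"motion":{"type":"array","items":{"type":"array"}}},"required":["motion"]}

```bash
mkdir -p pics
cat > h.py <<'E'
from rig import *
import numpy as np, cv2
def cam(n,s=None):
    c=calibration(n); f=240/np.tan(np.radians(c["fov_y"])/2)
    if n=="wrist":
        s=s or get_state(); T=np.eye(4);T[:3,:3]=s["tool_rot"];T[:3,3]=s["ee_pos"]
        M=T@np.array(c["tool_from_camera"])
    else:
        M=np.eye(4);M[:3,:3]=c["orientation"];M[:3,3]=c["origin"]
    return c,f,M
def rays(n,px,s=None):
    c,f,M=cam(n,s); px=np.atleast_2d(np.asarray(px,float))
    K=np.array([[f,0,c["cx"]],[0,f,c["cy"]],[0,0,1]])
    u=cv2.undistortPoints(px[:,None],K,np.array([c["k1"],0,0,0,0]))[:,0]
    return np.c_[u,np.ones(len(u))],M
def on_z(n,px,z,s=None):
    r,M=rays(n,px,s); d=r@M[:3,:3].T; o=M[:3,3]
    return o+d*((z-o[2])/d[:,2])[:,None]
def by_depth(n,px,D,s=None):
    r,M=rays(n,px,s); p=np.atleast_2d(px).astype(int); z=D[p[:,1],p[:,0]]
    return (r*z[:,None])@M[:3,:3].T+M[:3,3]
def rect(P):
    (c,s,a)=cv2.minAreaRect(np.float32(P[:,:2]*1000)); return np.round(c,1),np.round(s,1),round(a,1)
E
python3 - <<'E'
from h import *
for n in ("top","scene"):
    im,D=snapshot(n); cv2.imwrite(f"pics/{n}.png",im[:,:,::-1]); print(n,calibration(n)["origin"])
    for t in ("carton","bar_key","square_keys","plate"):
        for r in (spot_point(t,n))[:4]: print(t,"spot",round(r["p"],2),np.round(r["xy"]),by_depth(n,r["xy"],D).round(3))
    for r in trace("carton",n)[:4]:
        v,u=np.nonzero(r["pixels"]&(D>0)); P=by_depth(n,np.c_[u,v],D); h=np.percentile(P[:,2],95)
        Q=P[P[:,2]>h-.006]; print("carton",r["p"],np.round(r["xy"]),"h",h,rect(Q),im[v,u].mean(0).round())
    for r in trace("bar_key",n)[:2]:
        v,u=np.nonzero(r["pixels"]); print("bar",r["p"],np.round(r["xy"]),rect(on_z(n,np.c_[u,v],.054)))
E
```

```text
top [0.35748489 0.07387339 0.97434032]
carton spot 0.92 [227. 226.] [[0.475 0.248 0.066]]
carton spot 0.88 [142. 328.] [[0.27  0.405 0.062]]
carton spot 0.86 [149. 256.] [[0.41  0.401 0.06 ]]
carton spot 0.8 [205. 316.] [[0.298 0.283 0.059]]
bar_key spot 0.83 [479. 243.] [[ 0.457 -0.261  0.056]]
square_keys spot 0.65 [410. 237.] [[ 0.467 -0.12   0.051]]
plate spot 0.83 [448. 157.] [[ 0.634 -0.198  0.056]]
plate spot 0.74 [410. 234.] [[ 0.471 -0.12   0.052]]
carton 0.77 [136. 329.] h 0.0627671112526224 (array([260.4, 422.6]), array([82.6, 51.4]), 87.1) [121.  76. 156.]
carton 0.64 [224. 225.] h 0.06709313383855618 (array([477.2, 257.8]), array([50.9, 80.2]), 70.6) [163. 137.  97.]
carton 0.63 [141. 258.] h 0.06279737171250206 (array([406.7, 428. ]), array([52.1, 81.2]), 64.2) [113.  72. 146.]
carton 0.58 [150. 182.] h 0.06298613224270348 (array([572.2, 413.9]), array([82.9, 51.2]), 37.8) [200. 126. 153.]
bar 0.59 [481. 244.] (array([ 453.2, -263.4]), array([59.9, 28.3]), 83.3)
scene [0.92147954 0.72854676 0.76176701]
carton spot 0.8 [374. 391.] [[0.605 0.437 0.058]]
carton spot 0.72 [365. 312.] [[0.491 0.279 0.039]]
carton spot 0.62 [432. 289.] [[0.332 0.315 0.04 ]]
carton spot 0.6 [443. 351.] [[0.435 0.443 0.042]]
bar_key spot 0.45 [255. 184.] [[ 0.454 -0.26   0.055]]
square_keys spot 0.7 [278. 215.] [[ 0.473 -0.1    0.05 ]]
plate spot 0.98 [204. 216.] [[ 0.639 -0.198  0.058]]
carton 0.88 [365. 301.] h 0.06543866416979292 (array([478.3, 257.6]), array([51.7, 79.3]), 70.9) [131. 104.  73.]
carton 0.78 [434. 280.] h 0.061253627114788246 (array([300. , 294.6]), array([81.7, 49.4]), 35.7) [170.  99. 118.]
carton 0.75 [491. 308.] h 0.06094128306281496 (array([261.6, 423.6]), array([81.2, 53. ]), 85.9) [ 88.  47. 111.]
carton 0.68 [445. 344.] h 0.06107538883920191 (array([407.1, 428.9]), array([52.6, 81.7]), 63.5) [ 86.  47. 107.]
bar 0.42 [252. 180.] (array([ 453.6, -262.9]), array([60.9, 27.7]), 83.3)
```

View pics/top.png

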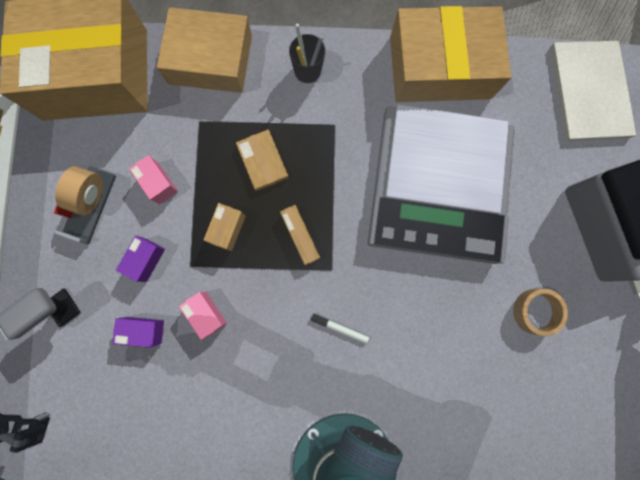

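The top view shows the brown carton at (224,225), the bar key at (480,245) and the plate centred near (448,157). The pink and purple boxes on the left are look-alikes. The networks and the depth agree on the carton: x, y = 477.5, 257.7 mm, with its grip axis at 70.6°.

```bash
cat >> h.py <<'E'
def go(p,yaw=None,s=None):
    """tool-axis shift (in units of 3cm) after the turn, and turn in units of 4deg; yaw = world angle of tool y, deg"""
    s=s or get_state(); R=np.array(s["tool_rot"]); y0=np.degrees(np.arctan2(R[1,1],R[0,1]))
    turn=0 if yaw is None else (yaw-y0+90)%180-90   # about world z
    c,q=np.cos(np.radians(turn)),np.sin(np.radians(turn))
    R2=np.array([[c,-q,0],[q,c,0],[0,0,1]])@R
    d=np.array(p)-s["ee_pos"]
    print("t",round(s["t"],2),"ee",np.round(s["ee_pos"],4),"toolz",R[:,2].round(3),"yaw",y0.round(2),"j",np.round(s["joint_pos"],2),"gap",round(s["finger_gap"],3),"F",np.round(s["contact_force"],1))
    print(" turn/4deg about tool z",round(-turn/4,2)," shift/3cm before-turn axes",(R.T@d/.03).round(2)," after-turn axes",(R2.T@d/.03).round(2))
E
python3 - <<'E'
from h import *
go([.4775,.2577,.22],70.6)
im,D=snapshot("top")
v,u=np.nonzero(D>0); P=by_depth("top",np.c_[u,v],D)
m=(abs(P[:,0]-.637)<.16)&(abs(P[:,1]+.2)<.17)&(abs(P[:,2]-.058)<.007)&(im[v,u].min(1)>150)
M=np.zeros(D.shape,np.uint8);M[v[m],u[m]]=255;M=cv2.morphologyEx(M,cv2.MORPH_OPEN,np.ones((5,5)))
v,u=np.nonzero(M); print(len(u),rect(on_z("top",np.c_[u,v],.058)))
E
```

```text
t 0.7 ee [0.154 0.528 0.304] toolz [ 0.  0. -1.] yaw 73.74 j [ 1.18  0.09  1.37 -0.    1.68 -0.1 ] gap 0.999 F [-0.8 -0.   0. ]
 turn/4deg about tool z 0.79  shift/3cm before-turn axes [-12.87  -5.63   2.8 ]  after-turn axes [-13.16  -4.92   2.8 ]
10312 (array([ 632.8, -198.4]), array([238.8, 197.3]), 83.9)
```

drive_tool(
  motion=[
    [[0, 0, 0.79], [0, 0, 0], 100],
    [[0, 0, 0], [-0.94, -0.35, 0.2], 100],
    [[0, 0, 0], [-0.94, -0.35, 0.2], 100],
    [[0, 0, 0], [-0.94, -0.35, 0.2], 100],
    [[0, 0, 0], [-0.94, -0.35, 0.2], 100],
  ],
)

```text
t: 1.25
ee_pos: [0.2471, 0.4502, 0.2798]
tool_rot: [[-0.943, 0.332, 0.0], [0.332, 0.943, 0.0], [-0.0, 0.0, -1.0]]
contact_force: [0.5, -0.2, 0.4]
finger_gap: 1.0
finger_force: 0.0
```

drive_tool(
  motion=[
    [[0, 0, 0], [-0.94, -0.35, 0.2], 100],
    [[0, 0, 0], [-0.94, -0.35, 0.2], 100],
    [[0, 0, 0], [-0.94, -0.35, 0.2], 100],
    [[0, 0, 0], [-0.94, -0.35, 0.2], 100],
    [[0, 0, 0], [-0.94, -0.35, 0.2], 100],
  ],
)

```text
t: 1.75
ee_pos: [0.3628, 0.3536, 0.2499]
tool_rot: [[-0.943, 0.332, 0.0], [0.332, 0.943, 0.0], [-0.0, 0.001, -1.0]]
contact_force: [0.3, -0.0, 0.7]
finger_gap: 0.999
finger_force: 0.0
```

drive_tool(
  motion=[
    [[0, 0, 0], [-0.94, -0.35, 0.2], 100],
    [[0, 0, 0], [-0.94, -0.35, 0.2], 100],
    [[0, 0, 0], [-0.94, -0.35, 0.2], 100],
    [[0, 0, 0], [-0.94, -0.35, 0.2], 100],
    [[0, 0, 0], [-0.94, -0.35, 0.2], 100],
  ],
)

```text
t: 2.25
ee_pos: [0.4784, 0.2572, 0.2198]
tool_rot: [[-0.943, 0.333, 0.0], [0.333, 0.943, 0.0], [-0.0, 0.0, -1.0]]
contact_force: [0.5, -0.2, 0.2]
finger_gap: 0.998
finger_force: 0.0
```

Run:
```python
from h import *
s=get_state(); im,D=snapshot("wrist"); cv2.imwrite("pics/w1.png",im[:,:,::-1])
for r in trace("carton","wrist")[:3]:
    v,u=np.nonzero(r["pixels"]&(D>0)); P=by_depth("wrist",np.c_[u,v],D,s); h=np.percentile(P[:,2],95)
    Q=P[P[:,2]>h-.006]; print("carton",r["p"],np.round(r["xy"]),"h",h,rect(Q),im[v,u].mean(0).round())
go([.4775,.2577,.092],70.6)
```

```text
carton 0.96 [562.  44.] h 0.060111792457291334 (array([420.6, 420.9]), array([51.9, 48.8]), 64.4) [165. 103. 203.]
carton 0.75 [320. 230.] h 0.06394662956289826 (array([475.7, 257.5]), array([50.3, 81.2]), 71.3) [238. 217. 156.]
carton 0.56 [582. 282.] h 0.06001060472404349 (array([572. , 412.5]), array([81.8, 50.4]), 37.8) [224. 171. 199.]
t 2.35 ee [0.4794 0.2556 0.2187] toolz [-0.001 -0.002 -1.   ] yaw 70.33 j [ 0.39  0.11  1.52 -0.    1.52 -0.84] gap 1.005 F [-1.1 -0.1 -0.7]
 turn/4deg about tool z -0.07  shift/3cm before-turn axes [0.08 0.05 4.22]  after-turn axes [0.08 0.05 4.22]
```

View pics/w1.png

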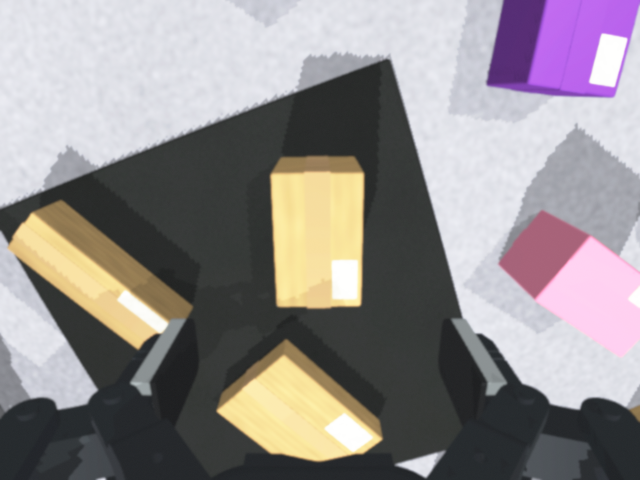

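The wrist view shows the brown carton upright at (318,232), lined up between the fingers, with the flat and slim cartons clear of them. I'm descending.

drive_tool(
  motion=[
    [[0, 0, 0], [0.06, 0.03, 0.85], 100],
    [[0, 0, 0], [0, 0, 0.85], 100],
    [[0, 0, 0], [0, 0, 0.85], 100],
    [[0, 0, 0], [0, 0, 0.85], 100],
    [[0, 0, 0], [0, 0, 0.85], 100],
  ],
)

```text
t: 2.85
ee_pos: [0.4756, 0.2602, 0.0919]
tool_rot: [[-0.943, 0.332, 0.0], [0.332, 0.943, 0.001], [-0.0, 0.001, -1.0]]
contact_force: [-0.7, -0.8, 0.2]
finger_gap: 0.999
finger_force: 0.0
```

drive_tool(
  motion=[
    [[0, 0, 0], [0, 0, 0], 0],
    [[0, 0, 0], [0, 0, 0], 0],
    [[0, 0, 0], [0, 0, 0], 0],
    [[0, 0, 0], [0, 0, 0], 0],
    [[0, 0, 0], [0, 0, 0], 0],
  ],
)

```text
t: 3.35
ee_pos: [0.4769, 0.2601, 0.0942]
tool_rot: [[-0.943, 0.332, 0.003], [0.332, 0.943, 0.002], [-0.002, 0.003, -1.0]]
contact_force: [0.2, 0.2, 3.2]
finger_gap: 0.578
finger_force: 63.2
```

drive_tool(
  motion=[
    [[0, 0, 0], [0, 0, 0], 0],
    [[0, 0, 0], [0, 0, 0], 0],
    [[0, 0, 0], [0, 0, 0], 0],
    [[0, 0, 0], [0, 0, 0], 0],
    [[0, 0, 0], [0, 0, 0], 0],
  ],
)

```text
t: 3.85
ee_pos: [0.477, 0.2601, 0.0942]
tool_rot: [[-0.943, 0.332, 0.003], [0.332, 0.943, 0.002], [-0.002, 0.002, -1.0]]
contact_force: [0.9, 0.8, 5.8]
finger_gap: 0.577
finger_force: 63.5
```

drive_tool(
  motion=[
    [[0, 0, 0], [0, 0, -0.5], 0],
    [[0, 0, 0], [0, 0, -1], 0],
    [[0, 0, 0], [0, 0, -1], 0],
    [[0, 0, 0], [0, 0, -1], 0],
    [[0, 0, 0], [0, 0, -0.5], 0],
  ],
)

```text
t: 4.35
ee_pos: [0.4768, 0.2598, 0.2151]
tool_rot: [[-0.943, 0.333, 0.004], [0.333, 0.943, 0.002], [-0.003, 0.003, -1.0]]
contact_force: [0.6, 0.1, -0.5]
finger_gap: 0.577
finger_force: 62.8
```

drive_tool(
  motion=[
    [[0, 0, -0.66], [0, 0, 0], 0],
    [[0, 0, -0.66], [0, 0, 0], 0],
    [[0, 0, -0.66], [0, 0, 0], 0],
    [[0, 0, -0.66], [0, 0, 0], 0],
    [[0, 0, -0.66], [0, 0, 0], 0],
  ],
)

```text
t: 4.85
ee_pos: [0.4755, 0.2593, 0.211]
tool_rot: [[-0.994, 0.107, -0.002], [0.107, 0.994, -0.001], [0.002, -0.001, -1.0]]
contact_force: [0.1, -0.6, -2.0]
finger_gap: 0.575
finger_force: 62.8
```

```bash
python3 -c "
from h import *
go([.634,-.198,.214],83.6)"
```

```text
t 4.85 ee [0.4755 0.2593 0.211 ] toolz [-0.002 -0.001 -1.   ] yaw 83.88 j [ 0.39  0.11  1.53 -0.    1.5  -1.07] gap 0.575 F [ 0.1 -0.6 -2. ]
 turn/4deg about tool z 0.07  shift/3cm before-turn axes [ -6.88 -14.59  -0.1 ]  after-turn axes [ -6.95 -14.56  -0.1 ]
```

drive_tool(
  motion=[
    [[0, 0, 0], [-0.3, -0.6, 0], 0],
    [[0, 0, 0], [-0.47, -1, 0], 0],
    [[0, 0, 0], [-0.47, -1, 0], 0],
    [[0, 0, 0], [-0.47, -1, 0], 0],
    [[0, 0, 0], [-0.47, -1, 0], 0],
  ],
)

```text
t: 5.35
ee_pos: [0.5258, 0.114, 0.211]
tool_rot: [[-0.994, 0.108, -0.002], [0.108, 0.994, -0.0], [0.002, -0.0, -1.0]]
contact_force: [0.6, 0.2, -1.7]
finger_gap: 0.578
finger_force: 62.9
```

drive_tool(
  motion=[
    [[0, 0, 0], [-0.47, -1, 0], 0],
    [[0, 0, 0], [-0.47, -1, 0], 0],
    [[0, 0, 0], [-0.47, -1, 0], 0],
    [[0, 0, 0], [-0.47, -1, 0], 0],
    [[0, 0, 0], [-0.47, -1, 0], 0],
  ],
)

```text
t: 5.85
ee_pos: [0.5797, -0.0428, 0.2109]
tool_rot: [[-0.994, 0.109, -0.002], [0.109, 0.994, 0.001], [0.002, 0.0, -1.0]]
contact_force: [0.1, 0.6, -1.6]
finger_gap: 0.576
finger_force: 62.9
```

drive_tool(
  motion=[
    [[0, 0, 0], [-0.47, -1, 0], 0],
    [[0, 0, 0], [-0.47, -1, 0], 0],
    [[0, 0, 0], [-0.47, -1, 0], 0],
    [[0, 0, 0], [-0.47, -1, 0], 0],
    [[0, 0, 0], [-0.47, -0.97, 0], 0],
  ],
)

```text
t: 6.35
ee_pos: [0.6337, -0.1986, 0.2105]
tool_rot: [[-0.994, 0.109, -0.003], [0.109, 0.994, 0.001], [0.003, 0.001, -1.0]]
contact_force: [-0.2, 0.3, -1.2]
finger_gap: 0.581
finger_force: 62.9
```

Run:
```python
from h import *
go([.634,-.198,.15],83.6)
im,D=snapshot("scene"); cv2.imwrite("pics/s2.png",im[:,:,::-1])
for r in trace("bar_key","scene")[:1]:
    v,u=np.nonzero(r["pixels"]); print("bar",r["p"],rect(on_z("scene",np.c_[u,v],.054)))
```

```text
t 6.35 ee [ 0.6337 -0.1986  0.2105] toolz [-0.003  0.001 -1.   ] yaw 83.76 j [-0.39  0.37  1.21  0.    1.56 -1.85] gap 0.581 F [-0.2  0.3 -1.2]
 turn/4deg about tool z 0.04  shift/3cm before-turn axes [-0.01  0.02  2.02]  after-turn axes [-0.01  0.02  2.02]
bar 0.65 (array([ 453.1, -262.1]), array([59.5, 27.6]), 83.3)
```

View pics/s2.png

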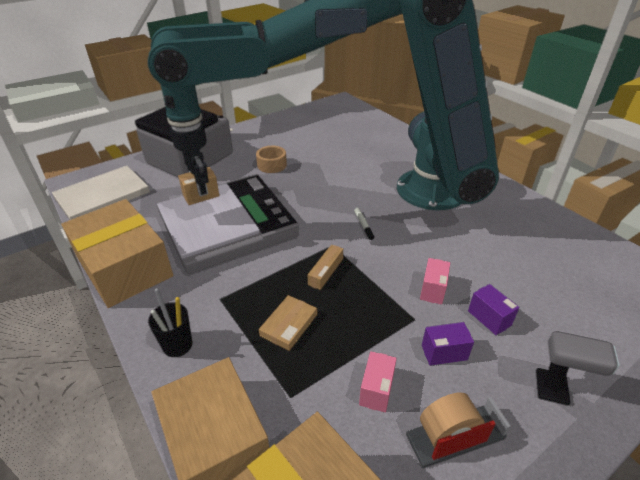

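The scene view shows the carton upright in the gripper over the plate at (200,187). I'm lowering it.

drive_tool(
  motion=[
    [[0, 0, 0], [0, 0, 0.5], 0],
    [[0, 0, 0], [0, 0, 0.6], 0],
    [[0, 0, 0], [0, 0, 0.5], 0],
    [[0, 0, 0], [0, 0, 0.2], 0],
    [[0, 0, 0], [0, 0, 0.1], 0],
  ],
)

```text
t: 6.95
ee_pos: [0.6332, -0.1962, 0.1535]
tool_rot: [[-0.994, 0.107, -0.003], [0.107, 0.994, 0.001], [0.003, 0.001, -1.0]]
contact_force: [-0.4, -0.2, -0.6]
finger_gap: 0.578
finger_force: 63.0
```

drive_tool(
  motion=[
    [[0, 0, 0], [0, 0, 0.05], 0],
    [[0, 0, 0], [0, 0, 0], 0],
    [[0, 0, 0], [0, 0, 0.05], 0],
    [[0, 0, 0], [0, 0, 0], 0],
    [[0, 0, 0], [0, 0, 0], 0],
  ],
)

```text
t: 7.45
ee_pos: [0.634, -0.1974, 0.1528]
tool_rot: [[-0.994, 0.108, 0.001], [0.108, 0.994, -0.0], [-0.001, -0.0, -1.0]]
contact_force: [0.9, -0.0, -1.7]
finger_gap: 0.58
finger_force: 63.0
```

drive_tool(
  motion=[
    [[0, 0, 0], [0, 0, 0.05], 0],
    [[0, 0, 0], [0, 0, 0], 0],
    [[0, 0, 0], [0, 0, 0.05], 0],
    [[0, 0, 0], [0, 0, 0], 0],
    [[0, 0, 0], [0, 0, 0], 0],
  ],
)

```text
t: 7.95
ee_pos: [0.6338, -0.1973, 0.1492]
tool_rot: [[-0.994, 0.108, -0.0], [0.108, 0.994, 0.0], [0.0, 0.0, -1.0]]
contact_force: [0.8, -0.6, -1.7]
finger_gap: 0.579
finger_force: 63.0
```

Run:
```python
from h import *
go([.634,-.198,.148],83.6)
im,D=snapshot("scene"); cv2.imwrite("pics/s3.png",cv2.resize(im[130:250,120:280,::-1],(800,600)))
```

```text
t 7.95 ee [ 0.6338 -0.1973  0.1492] toolz [-0.  0. -1.] yaw 83.78 j [-0.39  0.41  1.29  0.    1.44 -1.85] gap 0.579 F [ 0.8 -0.6 -1.7]
 turn/4deg about tool z 0.04  shift/3cm before-turn axes [-0.01 -0.02  0.04]  after-turn axes [-0.01 -0.02  0.04]
```

View pics/s3.png

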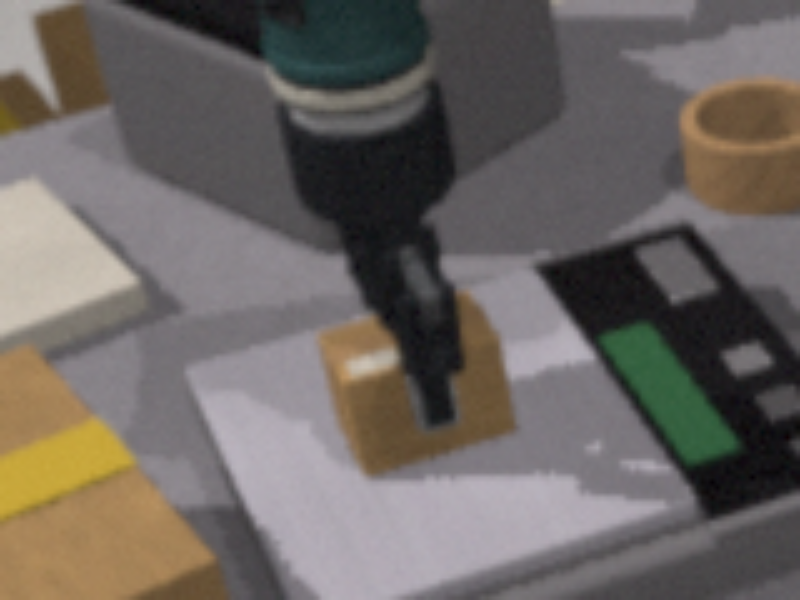

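The carton hangs upright just above the middle of the plate, at about (420,390) in the crop, and nothing is touching yet. I'll lower the last few millimetres and watch the force.

drive_tool(
  motion=[
    [[0, 0, 0], [0, 0, 0.04], 0],
    [[0, 0, 0], [0, 0, 0], 0],
    [[0, 0, 0], [0, 0, 0.03], 0],
    [[0, 0, 0], [0, 0, 0], 0],
    [[0, 0, 0], [0, 0, 0], 0],
  ],
)

```text
t: 8.5
ee_pos: [0.634, -0.1974, 0.1483]
tool_rot: [[-0.994, 0.108, 0.001], [0.108, 0.994, -0.0], [-0.001, -0.0, -1.0]]
contact_force: [-2.0, 0.7, 4.2]
finger_gap: 0.581
finger_force: 63.3
```

Contact made (4 N). I'll release and rise.

drive_tool(
  motion=[
    [[0, 0, 0], [0, 0, 0], 100],
    [[0, 0, 0], [0, 0, 0], 100],
    [[0, 0, 0], [0, 0, 0], 100],
    [[0, 0, 0], [0, 0, 0], 100],
    [[0, 0, 0], [0, 0, 0], 100],
  ],
)

```text
t: 9.0
ee_pos: [0.6339, -0.1973, 0.1471]
tool_rot: [[-0.994, 0.108, -0.0], [0.108, 0.994, 0.0], [0.0, 0.0, -1.0]]
contact_force: [0.2, -0.2, -0.5]
finger_gap: 0.998
finger_force: 0.0
```

drive_tool(
  motion=[
    [[0, 0, 0], [0, 0, -0.3], 100],
    [[0, 0, 0], [0, 0, -0.6], 100],
    [[0, 0, 0], [0, 0, -0.8], 100],
    [[0, 0, 0], [0, 0, -0.8], 100],
    [[0, 0, 0], [0, 0, -0.6], 100],
  ],
)

```text
t: 9.5
ee_pos: [0.6343, -0.1975, 0.2433]
tool_rot: [[-0.994, 0.108, 0.003], [0.108, 0.994, -0.001], [-0.003, -0.001, -1.0]]
contact_force: [-0.1, 0.6, -0.1]
finger_gap: 1.001
finger_force: 0.0
```

Run:
```python
from h import *
s=get_state(); im,D=snapshot("wrist"); cv2.imwrite("pics/w2.png",im[:,:,::-1])
for r in trace("carton","wrist")[:1]:
    v,u=np.nonzero(r["pixels"]&(D>0)); P=by_depth("wrist",np.c_[u,v],D,s); h=np.percentile(P[:,2],95)
    Q=P[P[:,2]>h-.006]; print("carton",r["p"],np.round(r["xy"]),"h",h,rect(Q))
go([.4533,-.2627,.17],83.5)
```

```text
carton 0.59 [318. 252.] h 0.11796871348843961 (array([ 634.3, -198. ]), array([50.2, 81.3]), 83.9)
t 9.6 ee [ 0.6352 -0.1979  0.2454] toolz [ 0.008 -0.003 -1.   ] yaw 83.78 j [-0.39  0.36  1.17  0.    1.61 -1.85] gap 1.001 F [-0.9 -0.4  0.6]
 turn/4deg about tool z 0.07  shift/3cm before-turn axes [ 5.82 -2.8   2.47]  after-turn axes [ 5.8  -2.83  2.47]
```

View pics/w2.png

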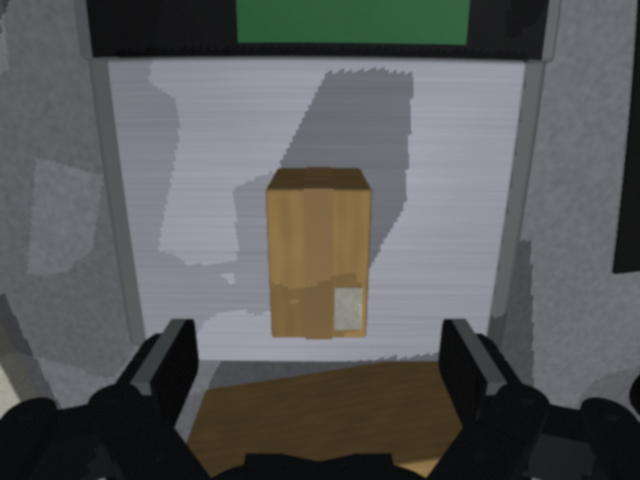

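The carton stands free in the middle of the plate at (318,255), with its top at 118 mm. Next I'll move over the bar key with the fingers shut.

drive_tool(
  motion=[
    [[0, 0, 0], [0.6, -0.3, 0], 100],
    [[0, 0, 0], [1, -0.48, 0], 100],
    [[0, 0, 0], [1, -0.48, 0], 50],
    [[0, 0, 0], [1, -0.48, 0], 0],
    [[0, 0, 0], [1, -0.48, 0], 0],
  ],
)

```text
t: 10.1
ee_pos: [0.4879, -0.2486, 0.2391]
tool_rot: [[-0.994, 0.108, -0.001], [0.108, 0.994, 0.001], [0.002, 0.001, -1.0]]
contact_force: [0.1, -0.4, 0.6]
finger_gap: 0.519
finger_force: 0.0
```

drive_tool(
  motion=[
    [[0, 0, 0], [0.8, -0.4, 0], 0],
    [[0, 0, 0], [0.42, -0.2, 0], 0],
    [[0, 0, 0], [0, 0, 0.8], 0],
    [[0, 0, 0], [0, 0, 0.8], 0],
    [[0, 0, 0], [0, 0, 0.5], 0],
  ],
)

```text
t: 10.6
ee_pos: [0.4506, -0.2619, 0.1749]
tool_rot: [[-0.994, 0.108, -0.002], [0.108, 0.994, 0.002], [0.002, 0.002, -1.0]]
contact_force: [-0.0, 0.1, 1.0]
finger_gap: 0.0
finger_force: 0.0
```

Run:
```python
from h import *
s=get_state(); im,D=snapshot("wrist"); cv2.imwrite("pics/w3.png",im[:,:,::-1])
for r in trace("bar_key","wrist")[:2]:
    v,u=np.nonzero(r["pixels"]); print("bar",r["p"],np.round(r["xy"]),rect(on_z("wrist",np.c_[u,v],.054,s)))
go([.4533,-.2627,.130],83.5)
```

```text
bar 0.6 [314. 271.] (array([ 450.3, -263.9]), array([59.8, 28.9]), 83.5)
t 10.7 ee [ 0.45   -0.2613  0.1738] toolz [-0.005  0.004 -1.   ] yaw 83.79 j [-0.64  0.09  1.63  0.    1.43 -2.1 ] gap -0.001 F [ 0.6 -0.1  0.6]
 turn/4deg about tool z 0.07  shift/3cm before-turn axes [-0.12 -0.04  1.46]  after-turn axes [-0.12 -0.04  1.46]
```

View pics/w3.png

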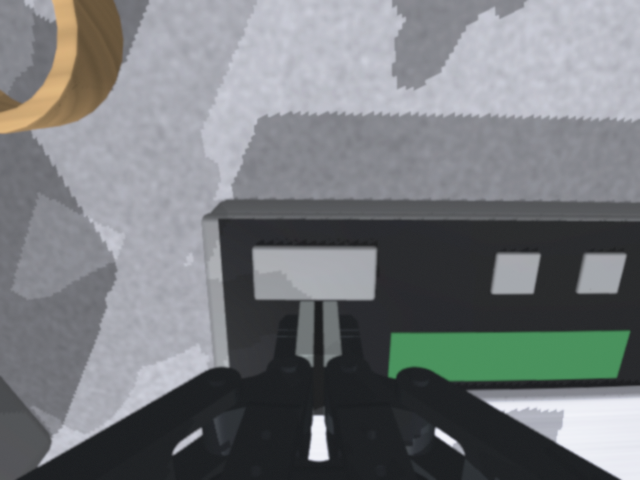

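The wrist view shows the bar key at (314,272) directly under the shut fingertips. The square keys are well off to the right, at 516 and beyond. I'm lowering onto the key.

drive_tool(
  motion=[
    [[0, 0, 0], [-0.06, -0.05, 0.4], 0],
    [[0, 0, 0], [0, 0, 0.5], 0],
    [[0, 0, 0], [0, 0, 0.4], 0],
    [[0, 0, 0], [0, 0, 0.1], 0],
    [[0, 0, 0], [0, 0, 0], 0],
  ],
)

```text
t: 11.2
ee_pos: [0.4527, -0.2641, 0.1348]
tool_rot: [[-0.994, 0.108, -0.001], [0.108, 0.994, 0.001], [0.001, 0.001, -1.0]]
contact_force: [0.3, -0.7, 0.3]
finger_gap: 0.002
finger_force: 0.0
```

drive_tool(
  motion=[
    [[0, 0, 0], [0, 0, 0.03], 0],
    [[0, 0, 0], [0, 0, 0], 0],
    [[0, 0, 0], [0, 0, 0.03], 0],
    [[0, 0, 0], [0, 0, 0], 0],
    [[0, 0, 0], [0, 0, 0], 0],
  ],
)

```text
t: 11.7
ee_pos: [0.4528, -0.2642, 0.1337]
tool_rot: [[-0.994, 0.108, 0.0], [0.108, 0.994, -0.0], [-0.0, -0.0, -1.0]]
contact_force: [-0.1, -0.4, -0.3]
finger_gap: 0.001
finger_force: 0.0
```

drive_tool(
  motion=[
    [[0, 0, 0], [0, 0, 0.06], 0],
    [[0, 0, 0], [0, 0, 0], 0],
    [[0, 0, 0], [0, 0, 0.05], 0],
    [[0, 0, 0], [0, 0, 0], 0],
    [[0, 0, 0], [0, 0, 0], 0],
  ],
)

```text
t: 12.2
ee_pos: [0.4528, -0.2642, 0.1301]
tool_rot: [[-0.994, 0.108, -0.0], [0.108, 0.994, 0.0], [0.0, 0.0, -1.0]]
contact_force: [0.5, 0.2, -0.8]
finger_gap: 0.005
finger_force: 0.0
```

drive_tool(
  motion=[
    [[0, 0, 0], [0, 0, 0.04], 0],
    [[0, 0, 0], [0, 0, 0], 0],
    [[0, 0, 0], [0, 0, 0.03], 0],
    [[0, 0, 0], [0, 0, 0], 0],
    [[0, 0, 0], [0, 0, 0], 0],
  ],
)

```text
t: 12.7
ee_pos: [0.4528, -0.2642, 0.128]
tool_rot: [[-0.994, 0.108, -0.0], [0.108, 0.994, 0.0], [0.0, 0.0, -1.0]]
contact_force: [0.6, 0.5, -0.6]
finger_gap: -0.002
finger_force: 0.0
```

drive_tool(
  motion=[
    [[0, 0, 0], [0, 0, 0.04], 0],
    [[0, 0, 0], [0, 0, 0], 0],
    [[0, 0, 0], [0, 0, 0], 0],
    [[0, 0, 0], [0, 0, 0], 0],
    [[0, 0, 0], [0, 0, 0], 0],
  ],
)

```text
t: 13.2
ee_pos: [0.4528, -0.2642, 0.1269]
tool_rot: [[-0.994, 0.108, -0.0], [0.108, 0.994, 0.0], [0.0, 0.0, -1.0]]
contact_force: [0.4, 0.5, -0.3]
finger_gap: -0.001
finger_force: 0.0
```

drive_tool(
  motion=[
    [[0, 0, 0], [0, 0, 0.03], 0],
    [[0, 0, 0], [0, 0, 0], 0],
    [[0, 0, 0], [0, 0, 0], 0],
    [[0, 0, 0], [0, 0, 0], 0],
    [[0, 0, 0], [0, 0, 0], 0],
  ],
)

```text
t: 13.7
ee_pos: [0.4529, -0.2643, 0.1262]
tool_rot: [[-0.994, 0.108, 0.0], [0.108, 0.994, -0.0], [-0.0, -0.0, -1.0]]
contact_force: [-0.4, 1.2, 2.4]
finger_gap: -0.001
finger_force: 1.5
```

Touching, at about 2.4 N. I'll continue in 1 mm steps.

drive_tool(
  motion=[
    [[0, 0, 0], [0, 0, 0.03], 0],
    [[0, 0, 0], [0, 0, 0], 0],
    [[0, 0, 0], [0, 0, 0], 0],
    [[0, 0, 0], [0, 0, 0], 0],
    [[0, 0, 0], [0, 0, 0], 0],
  ],
)

```text
t: 14.2
ee_pos: [0.4529, -0.2642, 0.1254]
tool_rot: [[-0.994, 0.108, 0.0], [0.108, 0.994, -0.0], [-0.0, -0.0, -1.0]]
contact_force: [-1.1, 1.1, 4.8]
finger_gap: -0.003
finger_force: 2.6
```

drive_tool(
  motion=[
    [[0, 0, 0], [0, 0, 0.04], 0],
    [[0, 0, 0], [0, 0, 0], 0],
    [[0, 0, 0], [0, 0, 0], 0],
    [[0, 0, 0], [0, 0, 0], 0],
    [[0, 0, 0], [0, 0, 0], 0],
  ],
)

```text
t: 14.7
ee_pos: [0.4529, -0.2643, 0.1246]
tool_rot: [[-0.994, 0.108, 0.0], [0.108, 0.994, -0.0], [-0.0, -0.0, -1.0]]
contact_force: [-1.7, 2.4, 8.1]
finger_gap: 0.0
finger_force: 3.7
```

drive_tool(
  motion=[
    [[0, 0, 0], [0, 0, 0.03], 0],
    [[0, 0, 0], [0, 0, 0], 0],
    [[0, 0, 0], [0, 0, 0], 0],
    [[0, 0, 0], [0, 0, 0], 0],
    [[0, 0, 0], [0, 0, 0], 0],
  ],
)

```text
t: 15.2
ee_pos: [0.4529, -0.2643, 0.1246]
tool_rot: [[-0.994, 0.108, 0.001], [0.108, 0.994, -0.0], [-0.001, -0.0, -1.0]]
contact_force: [-3.1, 2.2, 10.8]
finger_gap: 0.001
finger_force: 5.5
```

drive_tool(
  motion=[
    [[0, 0, 0], [0, 0, -0.3], 0],
    [[0, 0, 0], [0, 0, -0.8], 0],
    [[0, 0, 0], [0, 0, -1], 0],
    [[0, 0, 0], [0, 0, -1], 0],
    [[0, 0, 0], [0, 0, -0.5], 0],
  ],
)

```text
t: 15.7
ee_pos: [0.4535, -0.2647, 0.2334]
tool_rot: [[-0.994, 0.108, 0.003], [0.108, 0.994, -0.002], [-0.004, -0.002, -1.0]]
contact_force: [-0.1, -0.7, -0.5]
finger_gap: -0.0
finger_force: 0.0
```

drive_tool(
  motion=[
    [[0, 0, 0], [0.5, 0, -0.3], 0],
    [[0, 0, 0], [0.5, 0, 0], 0],
    [[0, 0, 0], [0, 0, 0], 0],
    [[0, 0, 0], [0, 0, 0], 0],
    [[0, 0, 0], [0, 0, 0], 0],
  ],
)

```text
t: 16.2
ee_pos: [0.4232, -0.2609, 0.2392]
tool_rot: [[-0.994, 0.108, -0.001], [0.108, 0.994, 0.001], [0.001, 0.001, -1.0]]
contact_force: [-0.8, 0.1, -0.2]
finger_gap: 0.002
finger_force: 0.0
```

Run:
```python
from h import *
im,D=snapshot("scene"); cv2.imwrite("pics/s4.png",cv2.resize(im[130:280,120:320,::-1],(800,600)))
```

```text
(no output)
```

View pics/s4.png

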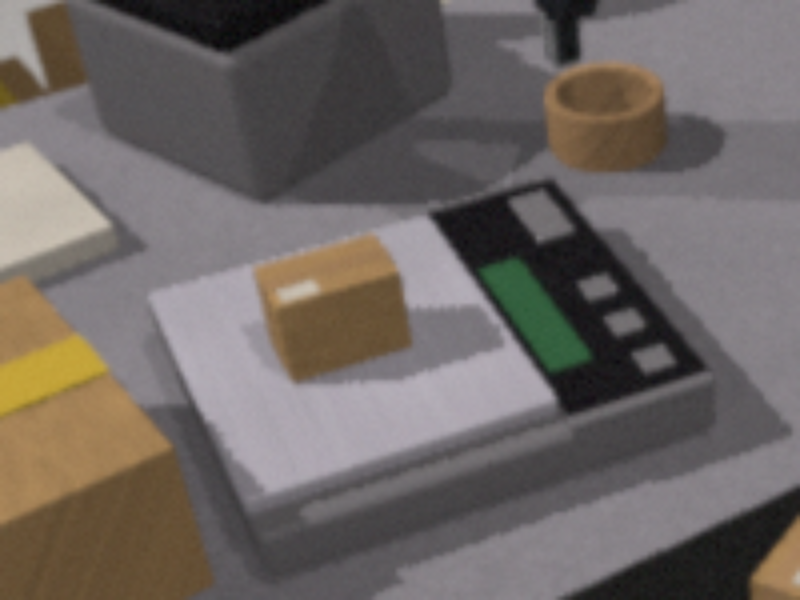

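The carton stands upright in mid-plate at (335,310) in the crop. The bar key at (540,215) is intact, and the gripper is clear of everything.

```bash
python3 -c "
from rig import *
print(job_done())"
```

```text
the job is handed in; nothing more can be done
None
```

The job is handed in (no verdict came back): the carton stands upright in the middle of the plate, and the bar key was then pressed to about 11 N and released, with the square keys untouched.

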